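# Rack the repaired circuit cards and close the keeper

## Task

Take the two repaired circuit cards from their tilted cradles and stand each on edge in an empty slot of the card rack, pushed fully home, upright, top edge up and with its components facing the rack's far end (the end without the keeper's black grip), like the two cards already stored there. When both are in, swing the keeper hoop down until it is fully closed over the cards. Leave the stored cards in their slots and do not disturb the other things on the bench.

Things in the scene. Friction and masses are not known exactly. Their poses are not given: they have to be found in the camera images.
- card_a: circuit card, rigid plate 5 mm thick (x), 100 wide (y), 95 tall (z), 120 g. Origin: middle of its bottom edge; z runs up to its plain top edge, x is the normal of its component side. Components stand 9 mm off the +x face, only within 24 mm of the middle line and 15 to 57 mm up; the rest is bare. Starts leaning in cradle_a.
- card_b: the same as card_a; starts leaning in cradle_b.
- resident_a: card already stored in the rack, the same as card_a (origin: middle of its bottom edge, x to the component side). It stays in its slot.
- resident_b: card already stored in the rack, the same as card_a (origin: middle of its bottom edge, x to the component side). It stays in its slot.
- cradle_a: fixed grey tilted cradle, base 90 x 100 mm, 70 mm high; origin under its centre. Its card leans in it 0.35 rad off vertical, top towards cradle -x, components up and to +x. Card's bottom edge rests at cradle x = 15, z = 30 mm, behind a 7 mm lip; a back plate carries its lower 45 mm, its upper 50 mm is free on both faces.
- cradle_b: the same as cradle_a.
- rack: fixed card rack: aluminium base 214 x 150 x 10 mm (x -107 to 107, y -85 to 65 mm); origin on the underside, under the middle of the slots. Four slots at x = -63, -21, 21, 63 mm; in each a card stands upright on edge across the rack (its width along rack y, centred on y = 0). Two hinge posts, 124 mm high, at x = +-102, y = -72 mm.
- rack_slot0 (a point): floor middle of the slot at rack x = -63 mm, 10 mm above the rack's underside; the other slots follow each 42 mm along rack +x. An empty slot has a 2 mm rubber strip on its floor, so a seated card's bottom edge is at rack z = 12 mm, its top at 107 mm
- rack_slot3 (a point): floor middle of the slot at rack x = 63 mm. Every slot is 8 mm wide between black guides at its two ends (rack |y| = 30 to 50 mm) that rise to z = 40 mm, then flare to 19 mm wide at z = 50 mm; side walls leave 108 mm for the card's width
- rack_far_end (a point): the middle of the rack's far end (its +x end, the end without the keeper's grip), at rack (107, 0, 10) mm
- keeper (a joint): keeper hoop, a hinged steel bar on two arms: 0 = closed (bar level over the card tops at rack y = 0, z = 118 mm), grows as it opens (rad, up to 2.2; starts open). Hinge axis along rack x through rack y = -72, z = 118 mm; arms 72 mm long at rack x = +-94 mm; bar 10 mm thick. Stiff hinge: it stays where it is left.
- keeper_grip (a point): middle of the keeper's black rubber grip, a 12 mm round rod that continues the bar 45 mm past the rack's -x end (rack x -98 to -143 mm), 72 mm from the hinge axis; axis along rack x
- solvent_bottle: white bottle, 48 mm across, 120 mm high; origin under its centre; a bystander.
- flux_tin: flat round tin, 60 mm across, 30 mm high; origin under its centre; a bystander.
- wire_spool: grey spool standing on its flange, 54 mm across, 36 mm high; origin under its centre; a bystander.
- screwdriver: screwdriver lying on the table; a bystander.
- brush: brush lying on the table; a bystander.
- multimeter: multimeter lying flat, 85 x 180 x 46 mm; origin under its centre; a bystander.
- heatsink: finned aluminium heatsink, 44 x 44 x 32 mm; origin under its centre; a bystander.
- parts_tray: black open tray, 80 x 70 x 25 mm; origin under its centre; a bystander.

How it is judged:
On the way, in this order (a step that is already met when the one before it is completed fails the run):
1. both cards stand home in free slots while the keeper is still open (z of card_a in the frame of rack between 0.006 and 0.018 m and y of card_a in the frame of rack between -0.008 and 0.008 m and x of card_a in the frame of rack between -0.075 and 0.075 m and angle between each of card_a, card_b's own z axis and vertical below 0.2 rad and angle between the x axis of each of card_a, card_b and the x axis of rack, either way round below 0.2 rad and x of rack_far_end in the frame of card_a above 0.01 m and z of card_b in the frame of rack between 0.006 and 0.018 m and y of card_b in the frame of rack between -0.008 and 0.008 m and x of card_b in the frame of rack between -0.075 and 0.075 m and x of rack_far_end in the frame of card_b above 0.01 m and value of joint keeper above 0.5 rad), for 0.2 s.
2. the keeper is closed (value of joint keeper below 0.1 rad), for 0.2 s.
At the end, for the whole second after the job is handed in: All four cards stand at rest in the rack's slots: bottom edge less than 18 mm above the rack's underside, within 8 mm of the rack's middle line, upright and square to the rack within 0.2 rad, top edge up, components facing the rack's far end; the keeper is within 0.1 rad of closed (z of card_a in the frame of rack between 0.006 and 0.018 m and y of card_a in the frame of rack between -0.008 and 0.008 m and x of card_a in the frame of rack between -0.075 and 0.075 m and angle between each of card_a, card_b, resident_a, resident_b's own z axis and vertical below 0.2 rad and angle between the x axis of each of card_a, card_b, resident_a, resident_b and the x axis of rack, either way round below 0.2 rad and x of rack_far_end in the frame of card_a above 0.01 m and z of card_b in the frame of rack between 0.006 and 0.018 m and y of card_b in the frame of rack between -0.008 and 0.008 m and x of card_b in the frame of rack between -0.075 and 0.075 m and x of rack_far_end in the frame of card_b above 0.01 m and z of resident_a in the frame of rack between 0.006 and 0.018 m and y of resident_a in the frame of rack between -0.008 and 0.008 m and x of resident_a in the frame of rack between -0.075 and 0.075 m and x of rack_far_end in the frame of resident_a above 0.01 m and z of resident_b in the frame of rack between 0.006 and 0.018 m and y of resident_b in the frame of rack between -0.008 and 0.008 m and x of resident_b in the frame of rack between -0.075 and 0.075 m and x of rack_far_end in the frame of resident_b above 0.01 m and value of joint keeper below 0.1 rad and linear speed of each of card_a, card_b below 0.02 m/s); the robot touches nothing.
It fails at once if a stored card is lifted out or shifted by more than 20 mm (distance of any of resident_a, resident_b from where it was at the start of the episode above 0.02 m).
It fails at once if a bystander is moved by more than 30 mm (distance of any of solvent_bottle, flux_tin, wire_spool, screwdriver, brush, multimeter, heatsink, parts_tray from where it was at the start of the episode above 0.03 m).
It also fails if it takes over 72 s, if anything falls off the work surface, if the arm or the gripper's body presses on something with over 40 N, if the wrist force passes 120 N, or if a joint passes its speed limit or range.

## Robot

A 6-joint arm with a two-finger parallel gripper is mounted at the origin on the work surface. World frame = base frame: x ahead of the robot, y to its left, z up, the work surface at z = 0. Lengths are in m, angles in rad, forces in N, time in s.
With the tool pointing down it reaches from about 0.375 to 0.925 m from the base axis. Payload 5.7 kg.
Tool frame: the origin (TCP) lies at the centre of the arm's flange, where the gripper is bolted on; the fingertips stand 182 mm ahead of it and the grasp point (between the pads) lies 163 mm ahead of it; z points along the fingers, y is the line along which they close (so a half turn about z gives the same grasp; the last joint's range is limited). The gripper opens to 88 mm and grips with 3 to 60 N. Pads are 20 mm wide; open, the fingers measure 115 mm over their backs; the gripper's body (75 mm by 178 mm) begins 61 mm behind the grasp point.
Start: joints at [1.176, 0.359, 1.51, -0, 1.272, -0.115], TCP at [0.166, 0.577, 0.405] pointing down, gripper open.
Joint ranges: [-2.97, 2.97], [-1.01, 2.36], [0.21, 2.38], [-0.96, 4.11], [0.2, 2.71], [-2.98, 2.98]. Speed limits (rad/s): [2.39, 2.39, 3.14, 3.14, 3.14, 3.14].

## Interface

Orientations are given as a rotation vector (axis times angle).
In Python, from cell import move_to, line_to, move_joints, gripper_to, pause, solve_ik, grab_frame, calibration, PlanningError, finish_job, current_clock, current_joint_positions, current_qd, current_joint_efforts, current_eef_pos, current_orientation, current_contact_force, current_torque, current_grip_width, current_grip_force gives the robot as it stands. The module is installed in compiled form; this text tells all that it offers. Calls block until the motion is done:
- move_to(position, orientation): joint-space move of the TCP to a pose.
- line_to(position, rotation=None, max_speed=0.15): straight line of the TCP; rotation=None keeps the orientation; max_speed is the mean speed in m/s.
- move_joints(angles): joint-space move.
- gripper_to(opening): finger opening in m; the grip force is fixed at half the most; returns when the fingers have stopped.
- pause(seconds).
- solve_ik(position, orientation): joint angles nearest the present ones, or None.
- grab_frame(name): name is "side" or "top"; returns the picture (480x640x3 uint8, red, green, blue); there is no depth.
- calibration(name): a dict with "intrinsics" (3x3 intrinsics, pixels), "k1" (the pictures are not rectified: a ray, as slopes to the right and down, at radius r is drawn at 1 + k1 r^2 times it, then the intrinsics apply), "eye" and "orientation" of the camera in the world. Camera axes: x right, y down, z forward; pixel columns grow to the right and rows downward; lengths in m; the calibration is good to about 2 mm. A picture is of the moment at which its call begins. calibration takes no time and is no camera call.
A pose or a line that the arm cannot do raises PlanningError and nothing moves.
- finish_job(): hands the job in; it is judged then, once.
Readings, each from a call of its own:
- current_clock(): time.
- current_joint_positions(): joint angles.
- current_qd(): joint speeds.
- current_joint_efforts(): joint torques, N m.
- current_eef_pos(): TCP position.
- current_orientation(): TCP orientation.
- current_contact_force(): force on the tool from outside, world axes, zero at the start.
- current_torque(): the same for the moment, N m.
- current_grip_width(): finger opening in m.
- current_grip_force(): force on a finger pad.
Only numpy, scipy, OpenCV 4.12 (cv2) and the standard library are available. Lean on these libraries where they do the work, as an engineer would, in place of code of your own. Each camera call takes 0.05 s, during which the arm holds its last target. There are 200 camera calls.

## Working session

There is one attempt and no reset: what is moved stays moved. The work goes in short steps, each a Python script; the robot and the scene stay as the last script left them, time stands still between calls to the robot, and variables do not carry over. Pictures are saved under pics/ and viewed, at most 10 in all, crops included, and the job is handed in when it is done.

```bash
mkdir -p pics; python3 - <<'E'
from cell import *
import cv2
for n in("side","top"):
    f=grab_frame(n); cv2.imwrite(f"pics/{n}0.png",f[:,:,::-1]); print(n,calibration(n))
print(current_clock(),current_orientation())
E
```

```text
side {'intrinsics': array([[609.38418501,   0.        , 317.01034654],
       [  0.        , 609.38418501, 240.03029328],
       [  0.        ,   0.        ,   1.        ]]), 'k1': 0.04012886201891852, 'eye': array([0.1029926 , 1.19393402, 1.04319237]), 'orientation': array([-0.52523077,  2.62057862, -1.33161313])}
top {'intrinsics': array([[488.0183222 ,   0.        , 321.76823279],
       [  0.        , 488.0183222 , 242.85628555],
       [  0.        ,   0.        ,   1.        ]]), 'k1': -0.13071773300565462, 'eye': array([ 0.41364489, -0.02858053,  1.13854098]), 'orientation': array([-2.13058289,  2.10764194, -0.14584742])}
0.1 [-4.37975912e-01 -3.11050881e+00  2.49988442e-03]
```

View pics/side0.png

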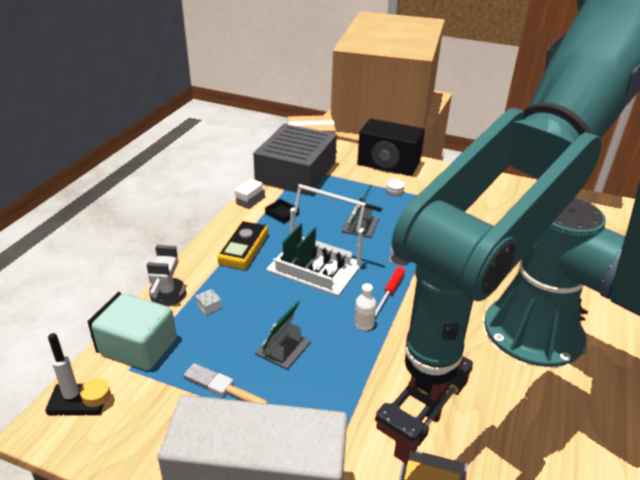

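View pics/top0.png

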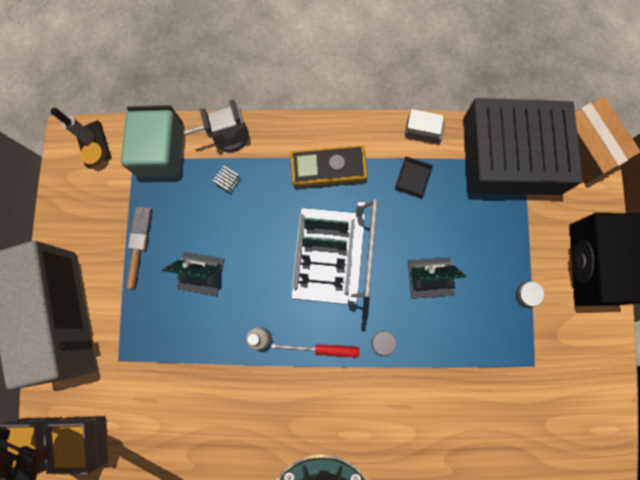

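```bash
cat > crops.py <<'E'
import cv2,numpy as np
def crop(im,x0,y0,w,h,s):
    c=cv2.resize(im[y0:y0+h,x0:x0+w],None,fx=s,fy=s,interpolation=cv2.INTER_CUBIC)
    for u in range(x0+(-x0)%10,x0+w,10):
        X=int((u-x0+.5)*s); cv2.line(c,(X,0),(X,6),(0,255,255),1); 
        if u%20==0: cv2.putText(c,str(u),(X-12,17),0,.38,(0,255,255),1)
    for v in range(y0+(-y0)%10,y0+h,10):
        Y=int((v-y0+.5)*s); cv2.line(c,(0,Y),(6,Y),(0,255,255),1)
        if v%20==0: cv2.putText(c,str(v),(8,Y+4),0,.38,(0,255,255),1)
    return c
E
python3 - <<'E'
from crops import *
t=cv2.imread("pics/top0.png"); s=cv2.imread("pics/side0.png")
def comp(im,R,A,B,n):
    r=crop(im,*R);o=np.zeros((600,800,3),np.uint8);o[:r.shape[0],:r.shape[1]]=r
    a=crop(im,*A);b=crop(im,*B);x=r.shape[1]
    o[:a.shape[0],x:x+a.shape[1]]=a;o[a.shape[0]:a.shape[0]+b.shape[0],x:x+b.shape[1]]=b
    cv2.imwrite(n,o)
comp(t,(282,195,100,140,4),(157,243,76,58,5),(397,243,76,58,5),"pics/top1.png")
comp(s,(262,180,114,114,4),(250,296,68,74,4),(334,180,56,60,5),"pics/side1.png")
E
```

```text
(no output)
```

View pics/top1.png

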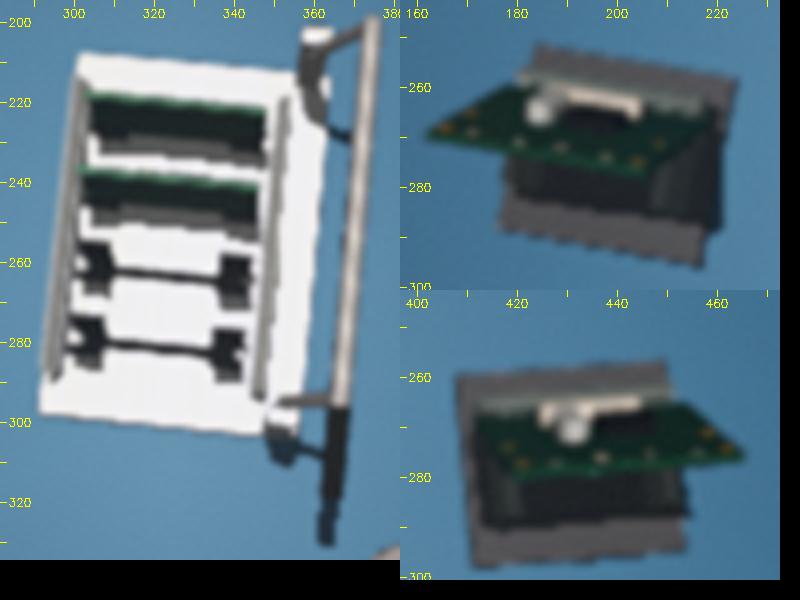

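View pics/side1.png

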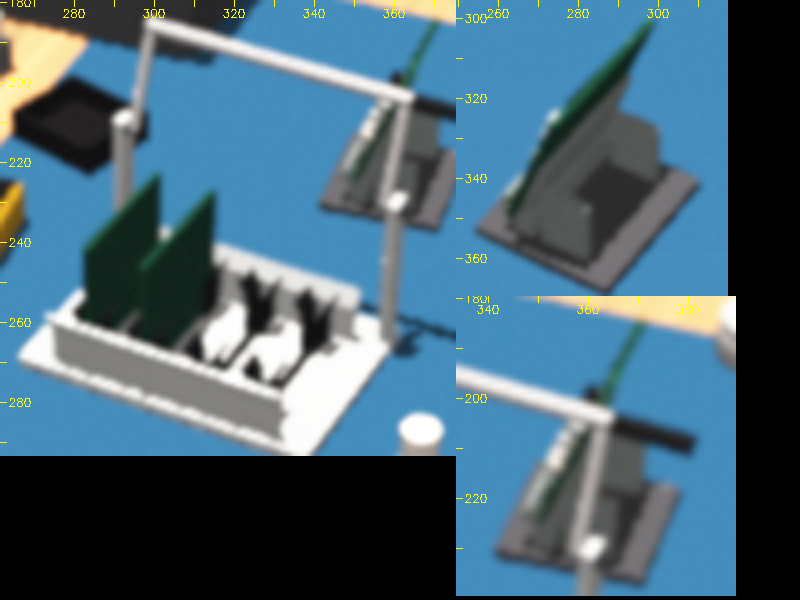

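The top view shows rack slots 0 and 1 (the near ones, slot lines at v≈263 and 281) empty, with the residents' tops at v≈219 and 238. The cradles sit at about (197,273) and (432,278), with the cards leaning toward the robot. The side view agrees, and shows the keeper open with its bar running (299,185) to (381,208). Next I fit poses to both views.

```bash
cat > geo.py <<'E'
import numpy as np
from scipy.spatial.transform import Rotation as Rn
from scipy.optimize import least_squares
from cell import calibration
C={n:calibration(n) for n in("side","top")}
def proj(n,P):
    c=C[n]; p=(np.atleast_2d(P)-c["eye"])@Rn.from_rotvec(c["orientation"]).as_matrix()
    s=p[:,:2]/p[:,2:]; s=s*(1+c["k1"]*(s**2).sum(1,keepdims=True))
    return s@c["intrinsics"][:2,:2].T+c["intrinsics"][:2,2]
def place(q,P):
    return Rn.from_euler("z",q[3]).apply(P)+np.array(q[:3])
E
cat > fit.py <<'E'
from geo import *
T,S="top","side"
def fit(obs,q0,f=lambda q,P:P,name=""):
    def res(q): return np.concatenate([(proj(n,place(q,f(q,np.array(P)/1000)))[0]-uv) for n,P,uv in obs])
    r=least_squares(res,q0,loss="soft_l1",f_scale=1.); e=res(r.x).reshape(-1,2)
    print(name,np.round(r.x,4)); 
    for o,k in zip(obs,e): print("  ",o[0],o[1],np.round(k,1))
    return r.x
rack=[(T,(107,65,10),(301,207.5)),(T,(-107,65,10),(291.5,297.5)),(T,(-107,-85,10),(356,303.5)),(T,(107,-85,10),(364,213)),
(S,(107,65,10),(266.5,268.3)),(S,(-107,65,10),(338,292)),(S,(-107,-85,10),(360,265.8)),
(S,(102,-72,124),(292,208.8)),(S,(-102,-72,124),(360.8,229.5)),
(S,(21,-50,107),(314.8,227.5)),(S,(21,50,107),(296.5,245)),(S,(63,-50,107),(301,223.3)),(S,(63,50,107),(282.8,240.8)),
(T,(63,50,107),(303.5,217.5)),(T,(63,-50,107),(347.8,221.5)),(T,(21,50,107),(301.5,236.5)),(T,(21,-50,107),(346,240.8))]
q=fit(rack,[.45,0,0,0],name="rack")
k=[(T,(-143,-72,118),(362,330)),(T,(98,-72,118),(373,199)),(S,(98,-72,118),(299,185)),(S,(-143,-72,118),(381,208.3))]
def res(a): 
    th=a[0];d=np.array([0,72*np.cos(th),72*np.sin(th)])
    return np.concatenate([proj(n,place(q,(np.array(P)+d)/1000))[0]-uv for n,P,uv in k])
r=least_squares(res,[1.8]);print("keeper",r.x,np.round(r.fun.reshape(-1,2),1))
sx=lambda h:(15-h*np.sin(.35),30+h*np.cos(.35))
X,Z=sx(95)
def cr(b,s,ct,cs): # base corners top(++,+-,--,-+), side(++,-+,--), card top corners (+y,-y), side -y
    t=4
    return [(T,(45,50,t),b[0]),(T,(45,-50,t),b[1]),(T,(-45,-50,t),b[2]),(T,(-45,50,t),b[3]),
     (S,(45,50,t),s[0]),(S,(-45,50,t),s[1]),(S,(-45,-50,t),s[2]),(T,(X,50,Z),ct[0]),(T,(X,-50,Z),ct[1]),(S,(X,-50,Z),cs)]
fit(cr([(184.5,250.9),(224.5,258.1),(217.5,296.1),(176.1,288.5)],[(255,353),(287.5,368.5),(310.5,341.3)],[(162.1,269.5),(205.1,277.5)],(298.5,301.8)),[.4,.3,0,0],name="L")
fit(cr([(407.9,259.5),(450.1,256.9),(454.1,294.5),(410.5,298.1)],[(341.3,231.3),(370.7,236.9),(378.9,218.3)],[(418.5,279.5),(465.5,275.5)],(371.3,184.7)),[.4,-.3,0,0],name="R")
E
python3 fit.py
```

```text
rack [ 0.5778  0.0025 -0.0015 -0.086 ]
   top (107, 65, 10) [0.3 0.4]
   top (-107, 65, 10) [-0.  0.]
   top (-107, -85, 10) [0.1 0.4]
   top (107, -85, 10) [0.1 0.5]
   side (107, 65, 10) [-0.7  0.3]
   side (-107, 65, 10) [-0.2  1.7]
   side (-107, -85, 10) [ 1.3 -4.2]
   side (102, -72, 124) [-0.   0.1]
   side (-102, -72, 124) [-0.5  0.1]
   side (21, -50, 107) [-0.3 -1.3]
   side (21, 50, 107) [0.2 0.9]
   side (63, -50, 107) [-0.3 -1.3]
   side (63, 50, 107) [-0.4  0.5]
   top (63, 50, 107) [-0.7 -0.1]
   top (63, -50, 107) [0.9 0.1]
   top (21, 50, 107) [-0.8 -0.1]
   top (21, -50, 107) [ 0.9 -0.1]
keeper [1.90629356] [[  1.5 -11.1]
 [  0.8  -0.5]
 [ -1.6   0.9]
 [ -0.8   1.3]]
L [ 0.5318  0.296  -0.0018 -0.1545]
   top (45, 50, 4) [-0.2  0.2]
   top (45, -50, 4) [-0.2 -0.2]
   top (-45, -50, 4) [-0.6 -0.8]
   top (-45, 50, 4) [ 0.5 -0.5]
   side (45, 50, 4) [-1.1  0.1]
   side (-45, 50, 4) [-0.8  0.5]
   side (-45, -50, 4) [-0.4  0. ]
   top (np.float64(-17.575291708267876), 50, np.float64(119.240407720501)) [-0.   1.8]
   top (np.float64(-17.575291708267876), -50, np.float64(119.240407720501)) [1.3 1.7]
   side (np.float64(-17.575291708267876), -50, np.float64(119.240407720501)) [ 1.9 -1.3]
R [ 0.5284 -0.2479 -0.0021  0.0812]
   top (45, 50, 4) [-0.1 -0.1]
   top (45, -50, 4) [-0.2 -0.6]
   top (-45, -50, 4) [-0.1 -0.1]
   top (-45, 50, 4) [ 1.  -0.4]
   side (45, 50, 4) [-0.8 -0.2]
   side (-45, 50, 4) [-0.4  0. ]
   side (-45, -50, 4) [-1.   0.3]
   top (np.float64(-17.575291708267876), 50, np.float64(119.240407720501)) [0. 2.]
   top (np.float64(-17.575291708267876), -50, np.float64(119.240407720501)) [-0.   2.4]
   side (np.float64(-17.575291708267876), -50, np.float64(119.240407720501)) [ 0.6 -0.3]
```

```bash
cat > rob.py <<'E'
from cell import *
from geo import *
RACK=(.5778,.0025,0,-.086); L=(.5318,.296,0,-.1545); R=(.5284,-.2479,0,.0812)
G=.163; H=.082   # grasp height on card
def frame(yaw,lean=0,flip=1):
    "tool rotation holding a card with that yaw/lean, components +x"
    c=(Rn.from_euler("z",yaw)*Rn.from_euler("y",-lean)).as_matrix()
    y=c[:,0]*flip; z=-c[:,2]
    return c,Rn.from_matrix(np.column_stack([np.cross(y,z),y,z]))
def tcp(grasp,rot,back=0): return np.array(grasp)-rot.as_matrix()[:,2]*(G+back)
def cradle(q,flip,bias=.003):
    c,r=frame(q[3],.35,flip)
    g=place(q,np.array([.015,0,.03]))+c[:,2]*H+c[:,0]*bias
    return g,r,c
def slot(i,z,flip):   # z: bottom edge height
    c,r=frame(RACK[3],0,flip); return place(RACK,np.array([-.063+.042*i,0,z+H])),r
def rep(s=""): print(s,round(current_clock(),2),np.round(current_eef_pos(),4),"F",np.round(current_contact_force(),1),"w",round(current_grip_width(),4),round(current_grip_force(),1))
E
python3 - <<'E'
from rob import *
for f in(1,-1):
    for n,q in(("L",L),("R",R)):
        g,r,c=cradle(q,f); print(f,n,g.round(3),[None if (s:=solve_ik(tcp(g,r,b),r.as_rotvec())) is None else np.round(s,2) for b in(0,.08)])
    for i in(0,1):
        for z in(.012,.22):
            g,r=slot(i,z,f); s=solve_ik(tcp(g,r),r.as_rotvec()); print(f,i,z,None if s is None else np.round(s,2))
E
```

```text
1 L [0.522 0.298 0.108] [array([ 0.54,  0.43,  1.87, -0.39,  0.6 ,  0.99]), array([ 0.57,  0.3 ,  1.84, -0.33,  0.77,  0.94])]
1 R [ 0.518 -0.249  0.108] [array([-0.73,  0.39,  1.95,  0.45,  0.6 , -1.16]), array([-0.77,  0.25,  1.92,  0.38,  0.78, -1.1 ])]
1 0 0.012 [-0.12  0.43  1.85 -0.    0.87 -0.03]
1 0 0.22 [-0.12  0.18  1.61 -0.    1.35 -0.03]
1 1 0.012 [-0.12  0.47  1.76 -0.    0.91 -0.03]
1 1 0.22 [-0.12  0.25  1.52 -0.    1.37 -0.03]
-1 L [0.522 0.298 0.108] [array([ 0.54,  0.43,  1.87, -0.39,  0.6 , -2.15]), array([ 0.57,  0.3 ,  1.84, -0.33,  0.77, -2.2 ])]
-1 R [ 0.518 -0.249  0.108] [array([-0.73,  0.39,  1.95,  0.45,  0.6 ,  1.98]), array([-0.77,  0.25,  1.92,  0.38,  0.78,  2.04])]
-1 0 0.012 None
-1 0 0.22 None
-1 1 0.012 None
-1 1 0.22 None
```

```bash
cat >> rob.py <<'E'
def pick(q):
    g,r,c=cradle(q,1); rv=r.as_rotvec()
    gripper_to(.06)
    move_to(tcp(g,r,.08),rv); rep("pre")
    line_to(tcp(g,r),max_speed=.1); rep("at")
    gripper_to(0); rep("closed")
    p=tcp(g,r); line_to(p+c[:,2]*.02,max_speed=.05); rep("lift20")
    line_to(p+c[:,2]*.02+[-.01,0,.15],max_speed=.15); rep("up")
E
python3 - <<'E'
from rob import *
import cv2
from crops import crop
line_to([.2,.52,.45])
pick(L)
s=grab_frame("side")[:,:,::-1].copy(); t=grab_frame("top")[:,:,::-1].copy()
a=crop(s,210,200,160,170,2.5); cv2.imwrite("pics/h1.png",np.hstack([a,crop(t,130,190,160,170,2.5)]))
E
```

```text
pre 2.83 [0.4393 0.3109 0.3366] F [ 0.2  0.3 -0.4] w 0.0598 0.0
at 3.77 [0.4665 0.3064 0.2616] F [-0.6  0.6  0.5] w 0.0599 0.0
closed 4.67 [0.4669 0.3063 0.2614] F [ 2.6 -1.  -0.2] w 0.0052 30.0
lift20 5.22 [0.4599 0.3074 0.2804] F [ 2.8 -0.5  2. ] w 0.0049 30.0
up 6.37 [0.4491 0.307  0.4287] F [-0.1  0.5 -2. ] w 0.0048 30.0
```

View pics/h1.png

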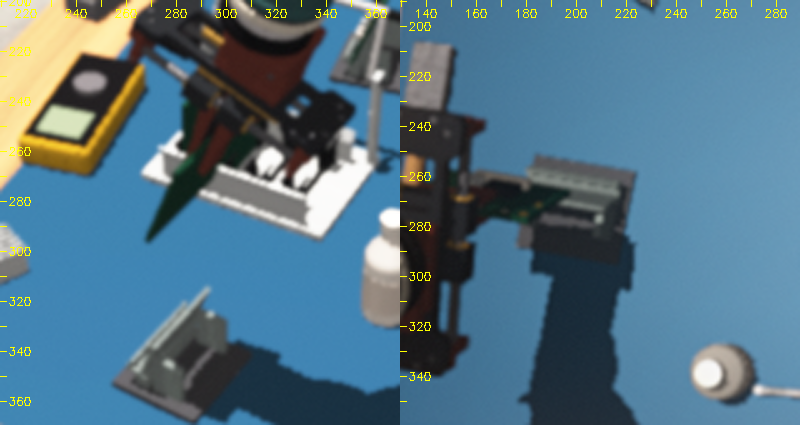

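The card is held, with its lowest near corner at side pixel about (269.1, 295.6). I'll compare that with the prediction.

```bash
python3 - <<'E'
from rob import *
r=Rn.from_rotvec(current_orientation()).as_matrix(); g=current_eef_pos()+r[:,2]*G
c=np.column_stack([r[:,1],np.cross(-r[:,2],r[:,1]),-r[:,2]])
for x in(-2.5,2.5): 
  for y in(50,-50): print(x,y,proj("side",g+c@[x/1e3,y/1e3,-H]).round(1),proj("top",g+c@[x/1e3,y/1e3,-H]).round(1))
E
```

```text
-2.5 50 [[269.2 295.9]] [[150.8 259.5]]
-2.5 -50 [[295.1 270.1]] [[198.4 267.8]]
2.5 50 [[267.3 294.4]] [[151. 257.]]
2.5 -50 [[293.3 268.7]] [[198.6 265.3]]
```

```bash
cat >> rob.py <<'E'
def insert(i):
    g,r=slot(i,.2,1); move_to(tcp(g,r),r.as_rotvec()); rep("above")
    line_to(tcp(slot(i,.055,1)[0],r),max_speed=.15); rep("at flare")
    for z in np.arange(.047,.0095,-.006):
        line_to(tcp(slot(i,z,1)[0],r),max_speed=.04); F=current_contact_force(); 
        rep(f"z{z:.3f}")
        if F[2]>10: break
    return r
def release(i,r):
    gripper_to(.02); rep("open")
    p=current_eef_pos(); line_to(p+[0,0,.06],max_speed=.1); line_to(p+[0,0,.2],max_speed=.25); rep("off")
E
python3 - <<'E'
from rob import *
insert(1)
E
```

```text
above 7.62 [0.5567 0.005  0.4447] F [-1.   0.7 -0.9] w 0.0045 30.0
at flare 8.73 [0.5573 0.0045 0.3008] F [ 0.8  0.1 -1.3] w 0.005 30.0
z0.047 9.08 [0.5568 0.0043 0.292 ] F [-0.6 -0.4 -1.3] w 0.0051 30.0
z0.041 9.38 [0.5567 0.0043 0.2856] F [ 1.3  0.7 -0.6] w 0.0048 30.0
z0.035 9.68 [0.5567 0.0043 0.2796] F [ 0.  -0.2 -1.6] w 0.0054 30.0
z0.029 9.98 [0.5567 0.0043 0.2736] F [-0.6 -0.3 -0.3] w 0.0049 30.0
z0.023 10.28 [0.5567 0.0043 0.2676] F [-0.5  0.5 -0.8] w 0.0049 30.0
z0.017 10.58 [0.5567 0.0043 0.2616] F [ 0.4  0.7 -1. ] w 0.0045 30.0
z0.011 10.88 [0.5574 0.0042 0.2576] F [-2.7  0.8 13.8] w 0.0048 30.0
```

```bash
python3 - <<'E'
from rob import *
import cv2
from crops import crop
release(1,None)
g,r,c=cradle(R,1); move_to(tcp(g,r,.08)+[0,0,.12],r.as_rotvec())
pick(R)
s=grab_frame("side")[:,:,::-1].copy(); t=grab_frame("top")[:,:,::-1].copy()
a=crop(s,262,160,133,140,3); cv2.imwrite("pics/h2.png",np.hstack([a,crop(t,285,200,133,140,3)]))
r=Rn.from_rotvec(current_orientation()).as_matrix(); g=current_eef_pos()+r[:,2]*G
c=np.column_stack([r[:,1],np.cross(-r[:,2],r[:,1]),-r[:,2]])
for y in(50,-50): print(y,proj("side",g+c@[0,y/1e3,-H]).round(1),proj("top",g+c@[0,y/1e3,-H]).round(1))
for y in(50,-50): print("slot1 top",proj("side",place(RACK,np.array([-.021,y/1e3,.107]))),proj("top",place(RACK,np.array([-.021,y/1e3,.107]))))
E
```

```text
open 11.35 [0.5568 0.0043 0.2558] F [ 0.6 -0.2  0.4] w 0.0196 0.0
off 12.81 [0.5563 0.0044 0.4542] F [-0.5 -0.4 -0.7] w 0.0203 0.0
pre 15.18 [ 0.4354 -0.2558  0.3367] F [ 0.7 -0.6  0.2] w 0.0595 0.0
at 16.12 [ 0.4626 -0.2534  0.2617] F [-0.1  0.1 -0.1] w 0.0599 0.0
closed 17.02 [ 0.4627 -0.2534  0.2613] F [ 2.4 -0.1 -0.5] w 0.0048 30.0
lift20 17.57 [ 0.4557 -0.254   0.2803] F [ 2.3 -0.4  2.2] w 0.0045 30.0
up 18.72 [ 0.4451 -0.2535  0.4288] F [-0.1  0.3 -1.2] w 0.0049 30.0
50 [[359.2 175.9]] [[423.8 268.6]]
-50 [[367.8 159.2]] [[474.5 264.8]]
slot1 top [[311.22836716 250.21861129]] [[298.57783101 255.48373094]]
slot1 top [[328.60696865 230.13259656]] [[345.16466887 259.89355939]]
```

View pics/h2.png

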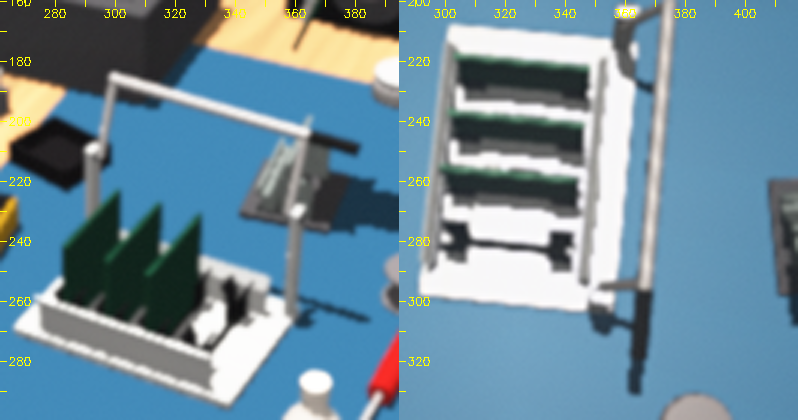

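The first card stands seated in slot 1 (top edge at top v≈258, matching the residents), and the second card is held as predicted. Now I carry it over the keeper bar with clearance.

```bash
python3 - <<'E'
from rob import *
p=current_eef_pos(); line_to(p+[0,0,.09])
g,r=slot(0,.26,1); move_to(tcp(g,r),r.as_rotvec()); rep("hi")
insert(0)
E
```

```text
hi 20.57 [0.515  0.0074 0.5044] F [ 0.7 -0.3 -2.4] w 0.0052 30.0
above 20.92 [0.5145 0.0066 0.4444] F [ 0.7  0.2 -1.5] w 0.005 30.0
at flare 22.03 [0.5157 0.0078 0.301 ] F [-0.8  0.4 -1.1] w 0.0048 30.0
z0.047 22.38 [0.5149 0.0079 0.2919] F [-0.8 -0.8 -0.9] w 0.0048 30.0
z0.041 22.68 [0.5148 0.0079 0.2856] F [-0.3 -0.8 -2. ] w 0.0044 30.0
z0.035 22.98 [0.5149 0.0079 0.2796] F [-0.5 -0.6 -0.5] w 0.0047 30.0
z0.029 23.28 [0.5149 0.0079 0.2737] F [-0.5  0.4 -1.7] w 0.005 30.0
z0.023 23.58 [0.5149 0.0079 0.2677] F [-1.   0.6 -1.8] w 0.0049 30.0
z0.017 23.88 [0.5149 0.0079 0.2617] F [ 0.4  0.3 -1.5] w 0.0049 30.0
z0.011 24.18 [0.5156 0.0078 0.2574] F [-3.1 -0.7 13.1] w 0.0047 30.0
```

```bash
cat >> rob.py <<'E'
def keep(th,rr=.072,x=-.122): return place(RACK,np.array([x,-.072+rr*np.cos(th),.118+rr*np.sin(th)]))
E
python3 - <<'E'
from rob import *
import cv2
from crops import crop
release(0,None)
s=grab_frame("side")[:,:,::-1].copy()
for a in(np.pi/2,-np.pi/2):
    _,r=frame(RACK[3]+a); q=[solve_ik(tcp(keep(t),r),r.as_rotvec()) for t in(1.906,1,0)]
    print(a,[None if k is None else k.round(2) for k in q])
    if all(k is not None for k in q): break
gripper_to(.05)
p=tcp(keep(1.906),r); move_to(p+[0,0,.1],r.as_rotvec()); line_to(p,max_speed=.12); rep("at")
t=grab_frame("side")[:,:,::-1].copy()
cv2.imwrite("pics/k1.png",np.hstack([crop(s,262,160,133,140,3),crop(t,262,160,133,140,3)]))
np.save("kr.npy",r.as_rotvec())
E
```

```text
open 24.65 [0.515  0.0079 0.2558] F [ 0.5 -0.3  0.4] w 0.0201 0.0
off 26.11 [0.5145 0.008  0.4543] F [-0.2  0.6 -0.5] w 0.0203 0.0
1.5707963267948966 [array([-0.33,  0.22,  1.88, -0.  ,  1.04, -1.82]), array([-0.2 ,  0.23,  1.89, -0.  ,  1.02, -1.68]), array([-0.12,  0.32,  1.95, -0.  ,  0.87, -1.61])]
at 29.38 [ 0.4484 -0.0824  0.3495] F [ 0.7  0.5 -0.1] w 0.0499 0.0
```

View pics/k1.png

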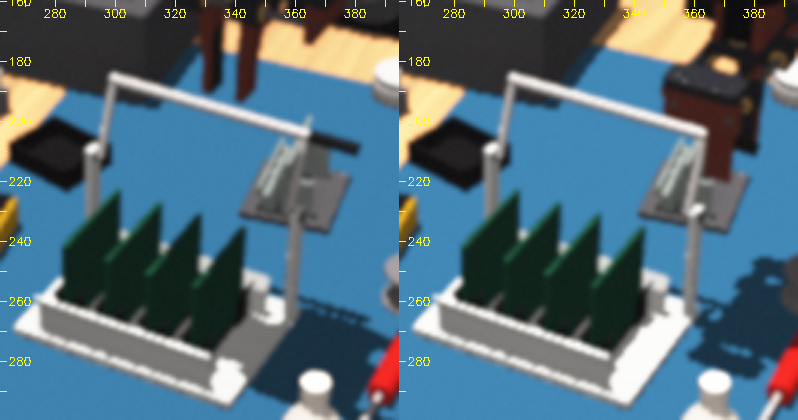

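All four cards stand evenly seated. The fingers straddle the black grip near (363,205). Next I close on it and swing it along its arc.

```bash
python3 - <<'E'
from rob import *
r=Rn.from_rotvec(np.load("kr.npy"))
gripper_to(0); rep("grip")
for th in np.linspace(1.906,0,13)[1:]:
    line_to(tcp(keep(th),r),max_speed=.06); rep(f"{th:.2f}")
    if np.linalg.norm(current_contact_force())>35: print("stop"); break
E
```

```text
grip 30.12 [ 0.4481 -0.0826  0.3492] F [-1.3 -2.5  3.3] w 0.0115 30.0
1.75 30.46 [ 0.4491 -0.0717  0.3527] F [-2.9 -4.   8.7] w 0.0109 30.0
1.59 30.8 [ 0.4503 -0.0602  0.3538] F [-1.4 -1.9  7.6] w 0.0116 30.0
1.43 31.14 [ 0.4515 -0.0486  0.3529] F [-1.1 -1.1  6.6] w 0.0112 30.0
1.27 31.48 [ 0.4526 -0.0374  0.3501] F [ 2.8 -0.5  2.7] w 0.0115 30.0
1.11 31.82 [ 0.4536 -0.0269  0.3456] F [ 4.7 -0.7  0.5] w 0.0111 30.0
0.95 32.17 [ 0.4544 -0.0172  0.3396] F [ 5.5 -2.9 -0.6] w 0.0112 30.0
0.79 32.51 [ 0.4552 -0.0085  0.3322] F [ 4.8 -2.8 -1.4] w 0.0112 30.0
0.64 32.85 [ 0.4558 -0.001   0.3234] F [ 6.9 -3.2 -2.8] w 0.0112 30.0
0.48 33.19 [0.4564 0.0049 0.3136] F [ 5.5 -4.4 -1.9] w 0.011 30.0
0.32 33.53 [0.4567 0.0093 0.303 ] F [ 6.5 -4.9 -1.6] w 0.011 30.0
0.16 33.88 [0.4569 0.012  0.2917] F [ 4.8 -4.6 -0.7] w 0.0108 30.0
0.00 34.22 [0.4569 0.0129 0.2802] F [ 6.6 -4.1 -0.4] w 0.0111 30.0
```

```bash
python3 - <<'E'
from rob import *
import cv2
from crops import crop
for d in(1,1,1,1):
    p=current_eef_pos(); line_to(tcp(keep(0),Rn.from_rotvec(np.load("kr.npy")))+[0,0,min(0,p[2]-.281)-.0012],max_speed=.02); rep()
    if current_contact_force()[2]>12: break
gripper_to(.05); p=current_eef_pos(); line_to(p+[0,0,.08],max_speed=.12); line_to(p+[-.05,0,.22],max_speed=.2); rep("off")
s=grab_frame("side")[:,:,::-1].copy();t=grab_frame("top")[:,:,::-1].copy()
cv2.imwrite("pics/f.png",np.hstack([crop(s,262,160,133,140,3),crop(t,285,200,133,140,3)]))
for th in(0,.1):
  for x in(-.143,.098): print(th,x,proj("side",keep(th,x=x)).round(1))
E
```

```text
34.47 [0.4569 0.013  0.2787] F [ 4.5 -5.1  3.6] w 0.0113 30.0
 34.72 [0.457  0.013  0.2782] F [ 0.3 -4.5 18.6] w 0.011 30.0
off 37.19 [0.4061 0.013  0.4963] F [ 0.8 -0.2  0.2] w 0.0503 0.0
0 -0.143 [[363.6 250.2]]
0 0.098 [[280.2 223.9]]
0.1 -0.143 [[363.8 247.8]]
0.1 0.098 [[280.2 221.6]]
```

View pics/f.png

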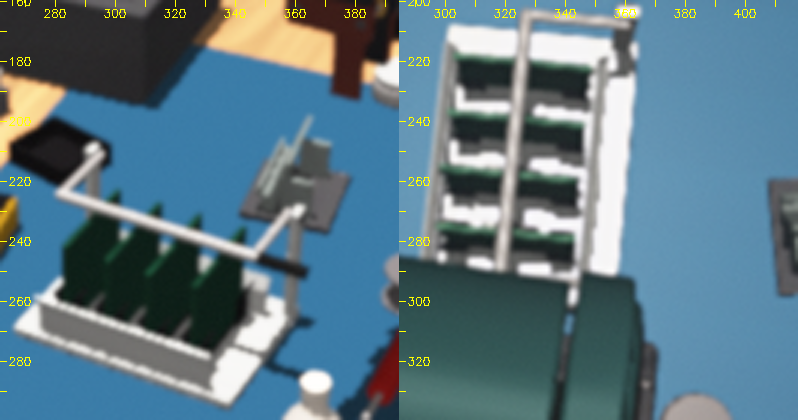

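The keeper lies over all four cards. Its bar ends at about (280,224) and (363,250), matching the closed prediction, and I felt the stop at 18 N.

```bash
python3 -c "
from cell import *
print(finish_job())"
```

```text
the job is handed in; nothing more can be done
None
```

I handed the job in at about 37 s of the 72 s allowed: both cards are seated in rack slots 0 and 1 with components facing the far end, the keeper is closed against its stop, and the stored cards look undisturbed; no verdict came back.

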